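# Mount the drill chuck in the bench spindle

### The arm

A 6-joint arm with a two-finger parallel gripper is mounted at the origin on the work surface. World frame = base frame: x ahead of the robot, y to its left, z up, the work surface at z = 0. Lengths are in m, angles in rad, forces in N, time in s.
With the tool pointing down it reaches from about 0.425 to 0.95 m from the base axis. Payload 3.5 kg.
Tool frame: the origin (TCP) lies at the very end of the fingers, on their centre line; the grasp point (between the pads) lies ctrl.tcp_to_grasp behind it (ctrl.tcp_to_grasp is the distance from the TCP to the grasp point, in m); z points along the fingers, y is the line along which they close (so a half turn about z gives the same grasp; the last joint's range is limited). The gripper opens to 85 mm and grips with 20 to 120 N. Pads are 22 mm wide; open, the fingers measure 114 mm over their backs; the gripper's body (76 mm by 85 mm) begins 54 mm behind the grasp point. The pads swing forward as they close: fully open they stand 13 mm farther back than shut.
Start: joints at [-1.366, 0.286, 1.577, -0, 1.279, -0.15], TCP at [0.235, -0.633, 0.202] pointing down, gripper open.
Joint ranges: [-2.77, 2.77], [-0.9, 2.22], [0.21, 2.48], [-1.53, 4.67], [0.24, 2.81], [-2.84, 2.84]. Speed limits (rad/s): [2.79, 2.79, 3.14, 3.14, 3.14, 3.14].

### API

Orientations are given as a unit quaternion [x, y, z, w].
In Python, from plant import ctrl gives the robot as it stands.
- The arm moves only by the shell command python3 -m inch 'ROWS' [FORCE]. ROWS is JSON, a list of rows, each an object with "slide": the shift along the tool's x, y, z in cm, a list of three; "turn": the turn about the tool's z in rad; "grip": the finger opening in cm, from 0 to 8.54. A call has 1 to 20 rows; each row is the pose to reach, as a shift and turn from the pose commanded when the call began, along the tool's axes at that moment; what a row does not reach only later rows make up. A row lasts 1/10 s, in which the tool goes at most 50 mm and 8.59 degrees, less where a joint would pass 70% of its speed; a pose out of reach is approached as far as the arm can. A call with a gripper value outside its range is refused whole. The fingers move at their own pace and stop on an object; FORCE is the grip in N (left out, the last holds). Time passes only in rows, so rows that repeat a pose let the fingers close. It gives the time, the measured TCP pose, the force, the opening and the grip force at its end, in the units of the state.
- ctrl.get_state(): the state, without advancing time (a new reading comes with each control period).
- ctrl.read_camera(name): name is "scene" or "top"; returns (picture, depth): 480x640x3 uint8, red, green, blue; 480x640 float32, m along the optical axis (not along the pixel's ray), 0 where there is no reading.
- ctrl.camera_info(name): a dict with "K" (3x3 intrinsics, pixels), "camera_from_world" (4x4, takes a point from world to camera coordinates). Camera axes: x right, y down, z forward; pixel columns grow to the right and rows downward; lengths in m; the calibration is good to about 2 mm. A picture is of the moment at which its call begins. camera_info takes no time and is no camera call.
- ctrl.sign_off(): hands the job in; it is judged then, once.
The state is a dict: "time": time; "qpos": joint angles; "dq": joint speeds; "joint_efforts": joint torques, N m; "eef_pos": TCP position; "tcp_rot": TCP orientation; "contact_force": force on the tool from outside, world axes, zero at the start; "wrist_torque": the same for the moment, N m; "opening": opening from 0.0 (shut) to 1.0 (fully open); "finger_force": force on a finger pad.
Only numpy, scipy, OpenCV 4.12 (cv2) and the standard library are available. Lean on these libraries where they do the work, as an engineer would, in place of code of your own. Each camera call takes 0.05 s, during which the arm holds its last target. There are 200 camera calls.

### The job

Take the drill chuck (the tallest-bodied holder, with the thick ribbed barrel and the cone-shaped nose) out of the tool rack and set its tapered shank in the upright spindle, feeling gently for the angle at which the flange's slots drop over the spindle's two dogs so that the flange sits flat on the spindle face, before the spindle is turned. Only then turn the seated chuck clockwise (seen from above), carrying the spindle round with it, until the spindle meets its stop, and let go. Do not force it, and leave everything else as it stands.

Things in the scene. Friction and masses are not known exactly. Their poses are not given: they have to be found in the camera images.
- chuck_grip (a point): The drill chuck, loose, upright, bare steel, about 0.6 kg, 124 mm tall. This point: on its axis, the place to grip, in its dark ribbed barrel (36 mm diameter, from 24 mm below to 20 mm above the point); the cone nose ends 34 mm above. z: its axis, up; x: along its two drive slots. It starts in any one of the rack's three holes.
- chuck_seat (a point): Centre of the underside (seating face) of the chuck's 46 mm flange, 42 mm below its grip point, same axes. The underside has two opposite slots, along +x and -x, 18 mm wide, 10 mm deep, open outwards from 16 mm radius; either slot fits either dog. Below hangs the tapered shank: 31.8 mm diameter here, 17.8 mm at its end 48 mm below.
- mouth (a point): Centre of the upright spindle's flat face (68 mm diameter, 80 mm above the table), mouth of its tapered bore: 32.6 mm diameter here, 18.5 mm at 48 mm depth; a seated shank has 0.3 to 0.6 mm side play. Fixed to the stand, does not turn with the spindle. z up. x: the line of the dogs when the spindle is at its clockwise stop (seen from above).
- dogs (a point): Point on the spindle axis at the dogs' tops, 8 mm above the face (axes of the stand, not of the dogs). Two opposite dogs, 16 mm wide, at 17.5 to 26 mm radius. A chuck not lined up rests on them, 8 mm too high, with 1.5 mm side play; lined up within 0.05 rad it drops. At the start the dogs' line is 0.3 to 1.0 rad anticlockwise of x, not reported.
- stand: Grey stand, base 130 mm square, housing 104 mm square, 58 mm high; origin below the spindle axis, on the table; same axes as the mouth. The spindle turns in it about the vertical, held by friction of 0.35 N m (a rubbing push above 12 N may drag it), from the clockwise stop to 1.35 rad anticlockwise. A stop post by +x, 80 mm high, 50 mm from the axis.
- rack: Aluminium tool rack, 85 x 245 mm, top plate 67 mm above the table, with three 37 mm holes in a row along its y at -80, 0 and +80 mm; origin at the centre of its underside. Each hole holds one tool holder, whose flange stands on the plate.
- collet_mid (a point): Bystander in the rack: a holder with the same shank and flange, and a stepped body with a collet nut of 33 mm diameter; its top is 51 mm above the plate. The point is on its axis 30 mm above the plate.
- cutter_mid (a point): Bystander in the rack: a holder with the same shank and flange, a slim 25 mm body and a 10 mm cutter; its top is 64 mm above the plate. The point is on its axis 30 mm above the plate.
- globe: Bystander: glass lamp globe of 150 mm diameter, 157 mm tall, standing on its 68 mm collar; origin at the centre of its underside.
- lampholder: Bystander: small brass lampholder, 38 mm diameter, 57 mm tall, upright; origin at the centre of its underside.
- spanner: Bystander: 170 mm steel spanner lying flat.
- pliers: Bystander: 170 mm pliers lying flat.
- driver: Bystander: 190 mm screwdriver lying flat.
- tape: Bystander: roll of tape lying flat, 90 mm diameter, 24 mm high.

How it is judged:
By the outcome, as a careful person would: the job done as asked, in the order asked, and still so for the second after the job is handed in, with the robot touching nothing.
It also fails if it takes over 72 s, if anything falls off the work surface, if the arm or the gripper's body presses on something with over 40 N, if the wrist force passes 120 N, or if a joint passes its speed limit or range.

## Working session

There is one attempt and no reset: what is moved stays moved. The work goes in short steps, Python scripts to look and compute and a shell command to move; the robot and the scene stay as the last step left them, time stands still between calls to the robot, and variables do not carry over. Pictures are saved under pics/ and viewed, at most 10 in all, crops included, and the job is handed in when it is done.

```bash
ls; mkdir -p pics
python3 - <<'E'
from plant import ctrl
import cv2,numpy as np
for n in("scene","top"):
    p,d=ctrl.read_camera(n); cv2.imwrite(f"pics/{n}0.png",p[:,:,::-1]); np.save(f"/tmp/{n}_d.npy",d)
    i=ctrl.camera_info(n); print(n,i["K"],i["camera_from_world"])
print(ctrl.get_state(),ctrl.tcp_to_grasp)
E
```

```text
pics
scene [[595.22273812   0.         320.31105254]
 [  0.         595.22273812 237.62143692]
 [  0.           0.           1.        ]] [[-0.88203529  0.47111145 -0.00823087  0.51062221]
 [ 0.35292556  0.64898719 -0.67398752 -0.13253896]
 [-0.31218151 -0.59738566 -0.73869688  1.5474375 ]
 [ 0.          0.          0.          1.        ]]
top [[548.23770233   0.         333.54886371]
 [  0.         548.23770233 235.86827802]
 [  0.           0.           1.        ]] [[-0.020833   -0.99977998  0.0024434  -0.03742236]
 [-0.98011106  0.01994061 -0.19744539  0.54024076]
 [ 0.19735322 -0.00650818 -0.98031084  1.19561335]
 [ 0.          0.          0.          1.        ]]
{'time': 0.1, 'qpos': array([-1.36602669e+00,  2.87088617e-01,  1.57802926e+00, -1.03330150e-05,
        1.27860035e+00, -1.50002910e-01]), 'dq': array([ 1.61920001e-03, -1.24269941e-03, -4.19409710e-03,  8.33835686e-04,
        1.36675159e-03,  6.27752102e-05]), 'joint_efforts': array([ 6.39584559e-04, -4.07292295e+01, -2.93699223e+01, -1.60989484e-04,
        3.41429077e-03, -5.67337878e-06]), 'eef_pos': array([ 0.23436802, -0.63230702,  0.2003786 ]), 'tcp_rot': array([ 9.84307447e-01,  1.76458837e-01, -3.40430461e-05, -1.06225028e-03]), 'contact_force': array([-0.58826645,  0.80155429, -0.04898511]), 'wrist_torque': array([-0.04685163, -0.03662904, -0.01044961]), 'finger_force': 0.0, 'opening': 0.9974009596870015} 0.0187
```

View pics/scene0.png

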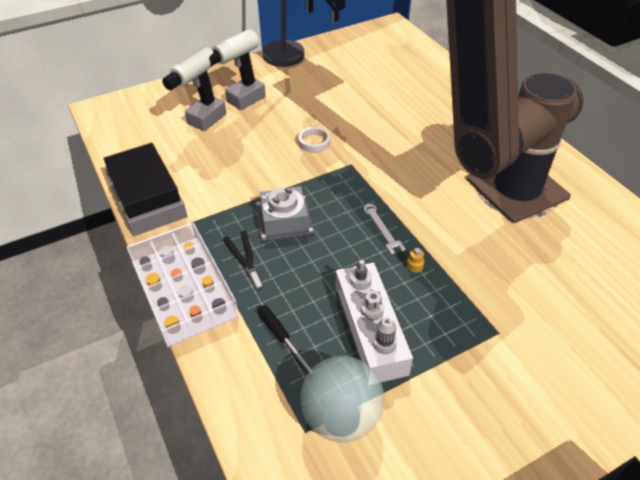

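View pics/top0.png

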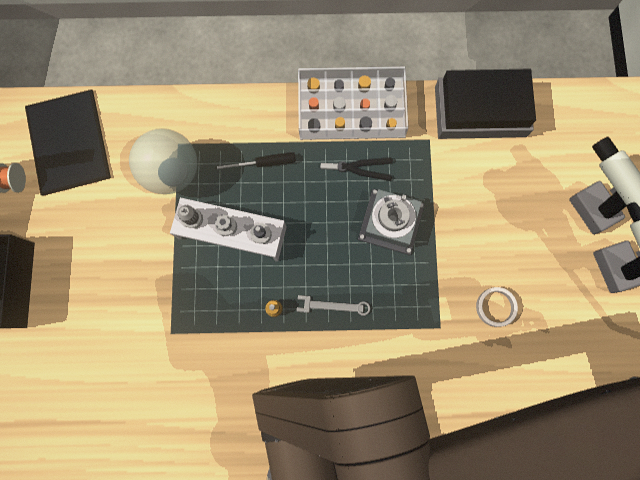

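The chuck is in the rack hole nearest the globe: about (386,335) in scene and (188,213) in top. The stand is at (395,217) in top. Next I'll zoom in on these.

```bash
python3 - <<'E'
import cv2,numpy as np
t=cv2.imread("pics/top0.png");s=cv2.imread("pics/scene0.png")
f=lambda im,x,y,w,h:cv2.resize(im[y:y+h,x:x+w],(400,300),interpolation=cv2.INTER_CUBIC)
a=np.vstack([np.hstack([f(t,170,190,120,90),f(t,355,180,80,60)]),np.hstack([f(s,330,250,120,90),f(s,245,175,80,60)])])
cv2.imwrite("pics/c1.png",a)
E
cat > h.py <<'E'
import numpy as np
from plant import ctrl
def ray(n,u,v):
    i=ctrl.camera_info(n);T=i["camera_from_world"];R=T[:3,:3]
    return -R.T@T[:3,3], R.T@np.linalg.solve(i["K"],[u,v,1.])
def onz(n,u,v,z):
    c,d=ray(n,u,v);return c+d*(z-c[2])/d[2]
def dep(n,u,v,D):
    c,d=ray(n,u,v);return c+d*D
def proj(n,p):
    i=ctrl.camera_info(n);q=i["K"]@(i["camera_from_world"]@np.r_[p,1])[:3];return q[:2]/q[2]
def cloud(n,D):
    i=ctrl.camera_info(n);T=i["camera_from_world"];R=T[:3,:3]
    v,u=np.mgrid[:480,:640];P=np.stack([u,v,np.ones_like(u)],-1)@np.linalg.inv(i["K"]).T*D[...,None]
    return (P-T[:3,3])@R
E
python3 - <<'E'
from h import *
import cv2
# height maps in top: plane points
for n in("top","scene"):
    P=cloud(n,np.load(f"/tmp/{n}_d.npy"));z=P[...,2]
    ok=(np.load(f"/tmp/{n}_d.npy")>0)&(P[...,0]>.2)&(P[...,0]<.95)&(abs(P[...,1])<.5)
    def comp(lo,hi,nm,reg):
        m=(ok&(z>lo)&(z<hi)&reg).astype(np.uint8)
        k,l,st,c=cv2.connectedComponentsWithStats(m)
        for i in range(1,k):
            if st[i,4]>25:
                q=P[l==i];r=cv2.minAreaRect(q[:,:2].astype(np.float32));print(n,nm,st[i,4],np.round(np.median(q,0),4),"rect",np.round(r[0],4),np.round(r[1],4),round(r[2],1))
    T=np.ones_like(ok)
    comp(.06,.074,"rackplate",T);comp(.076,.083,"face",T);comp(.085,.092,"dogs",T);comp(.05,.0595,"housing",T);comp(.1,.16,"tall",T)
E
```

```text
top rackplate 245 [ 0.7947 -0.3734  0.0671] rect [ 0.8161 -0.3792] [0.2187 0.1033] 54.5
top rackplate 33 [0.8854 0.027  0.0623] rect [0.8898 0.0279] [0.0028 0.0528] 89.5
top rackplate 38 [ 0.8633 -0.2268  0.0617] rect [ 0.861  -0.2277] [0.005  0.0565] 88.1
top rackplate 39 [0.8343 0.0273 0.0616] rect [0.8325 0.0273] [0.0049 0.0539] 89.7
top rackplate 32 [0.6616 0.2889 0.0687] rect [0.6647 0.2908] [0.01   0.0628] 42.3
top rackplate 752 [ 0.5714 -0.1766  0.0629] rect [ 0.5816 -0.1858] [0.1037 0.1038] 72.0
top rackplate 2900 [0.5589 0.1825 0.0681] rect [0.5636 0.1927] [0.247  0.0864] 75.9
top rackplate 37 [ 0.5932 -0.1915  0.0677] rect [ 0.5893 -0.1896] [0.0303 0.0154] 60.7
top face 30 [ 0.7944 -0.3475  0.0785] rect [ 0.7945 -0.347 ] [0.0546 0.0045] 87.6
top face 388 [ 0.5836 -0.1868  0.0803] rect [ 0.5827 -0.1866] [0.0671 0.067 ] 77.7
top dogs 39 [0.6555 0.2932 0.0887] rect [0.6564 0.2975] [0.0081 0.0599] 32.6
top dogs 29 [ 0.6023 -0.1764  0.088 ] rect [ 0.602  -0.1775] [0.0084 0.0155] 25.0
top dogs 37 [0.5863 0.2526 0.087 ] rect [0.5864 0.2534] [0.037  0.0115] 12.9
top dogs 79 [0.553 
[... 3178 characters left out ...]
9277 -0.461 ] [0.0061 0.0453] 0.0
scene housing 638 [ 0.5898 -0.1557  0.056 ] rect [ 0.5827 -0.1835] [0.1144 0.1044] 72.3
scene housing 162 [ 0.8598 -0.3184  0.0545] rect [ 0.8592 -0.3179] [0.1307 0.0107] 0.2
scene housing 715 [ 0.8392 -0.0528  0.0553] rect [ 0.8713 -0.0975] [0.2662 0.1554] 89.6
scene housing 103 [0.591  0.3133 0.055 ] rect [0.5896 0.314 ] [0.0046 0.0787] 75.3
scene tall 127 [0.5468 0.1199 0.1076] rect [0.5452 0.1191] [0.0234 0.0228] 60.0
scene tall 252 [0.5661 0.1982 0.115 ] rect [0.5634 0.1955] [0.036  0.0326] 18.7
scene tall 400 [0.5895 0.2797 0.1294] rect [0.5866 0.2759] [0.0319 0.0367] 46.1
scene tall 4809 [0.7268 0.3578 0.135 ] rect [0.7177 0.3443] [0.1322 0.1419] 65.6
```

View pics/c1.png

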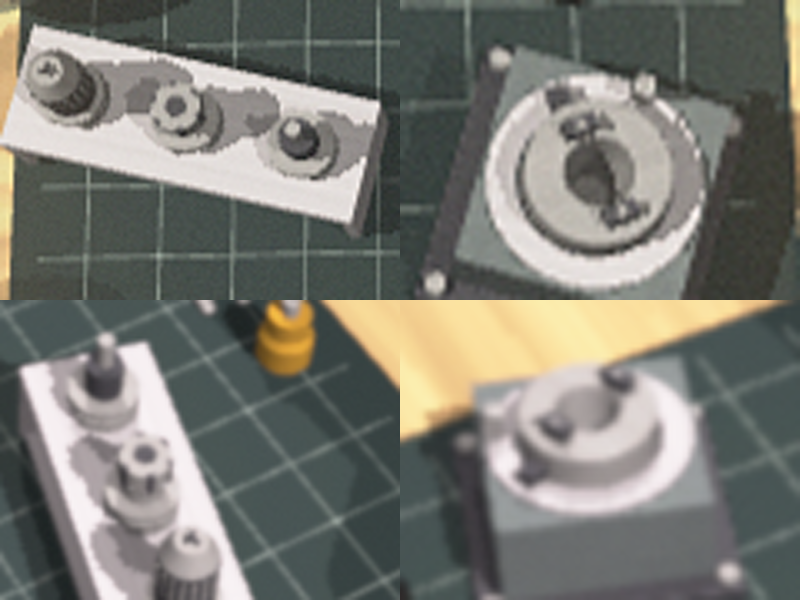

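Run:
```python
from h import *
import cv2
for n in("scene","top"):
    c,_=ray(n,320,240);print(n,"cam",c.round(3))
a=np.array([.5827,-.186])
f=lambda x,y:(355+(x-400)/5-.4,180+y/5-.4)
for nm,(x,y),z in(("dog1",(587,127),.088),("dog2",(627,210),.088),("lug",(563,97),.075),("post",(645,85),.08)):
    p=onz("top",*f(x,y),z);e=p[:2]-a;print(nm,p.round(4),np.hypot(*e).round(4),np.arctan2(e[1],e[0]).round(3))
d1=onz("top",*f(587,127),.088);d2=onz("top",*f(627,210),.088);e=d1-d2;print("dogline",np.arctan2(e[1],e[0]),(d1+d2)/2)
# globe sphere fit
D=np.load("/tmp/top_d.npy");P=cloud("top",D);m=(P[...,2]>.11)&(P[...,2]<.16)&(D>0)&(abs(P[...,0]-.71)<.08)&(abs(P[...,1]-.33)<.08);q=P[m]
s=np.linalg.lstsq(np.c_[2*q,np.ones(len(q))],(q**2).sum(1),rcond=None)[0];print("globe",s[:3],np.sqrt(s[3]+s[:3]@s[:3]))
print(proj("scene",[.583,.271,.067]),proj("top",[.583,.271,.067]),proj("top",[.583,.271,.143]))
s=cv2.imread("pics/scene0.png");t=cv2.imread("pics/top0.png")
g=lambda im,x,y,k:cv2.resize(im[y:y+60,x:x+60],None,fx=k,fy=k,interpolation=cv2.INTER_CUBIC)
b=np.hstack([g(s,355,305,6.6),g(t,160,185,6.6)])
cv2.imwrite("pics/c2.png",cv2.convertScaleAbs(b,alpha=1.3))
```

```text
scene cam [0.98  0.77  1.058]
top cam [ 0.293 -0.04   1.279]
dog1 [ 0.6004 -0.1808  0.088 ] 0.0185 0.286
dog2 [ 0.5619 -0.197   0.088 ] 0.0235 -2.654
lug [ 0.618 -0.172  0.075] 0.038 0.377
post [ 0.6215 -0.2088  0.08  ] 0.0451 -0.531
dogline 0.39892134093089926 [ 0.58115226 -0.18890205  0.088     ]
globe [0.71559916 0.33679627 0.08476319] 0.07331835613429856
[384.01632109 342.80457278] [192.2832661  218.67494044] [183.36498505 210.53978305]
```

View pics/c2.png

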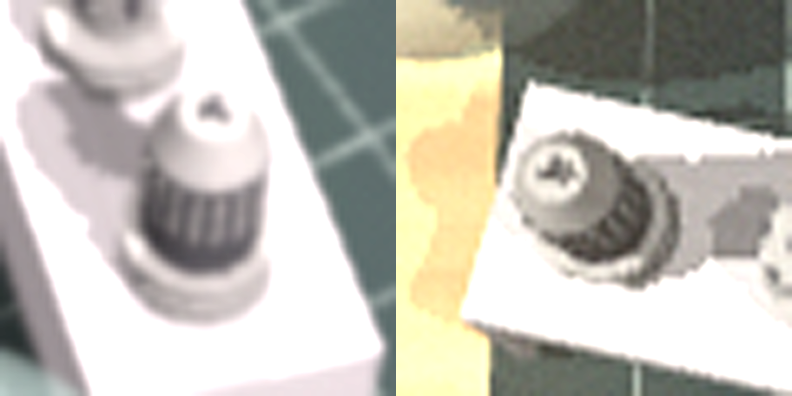

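The chuck is at about (0.584, 0.272), which agrees with the rack's +80 mm hole. The globe is 145 mm away. The dogs' line is at about 0.42 rad in world axes and stand x is at about -0.31. No slot shows on the side facing the scene camera. I'll move above the chuck.

```bash
python3 -m inch '[{"slide":[5,-2,-2],"turn":0,"grip":7},{"slide":[10,-4,-4],"turn":0,"grip":7},{"slide":[15,-6,-4],"turn":0,"grip":7},{"slide":[20,-8,-4],"turn":0,"grip":7},{"slide":[25,-10,-4],"turn":0,"grip":7},{"slide":[30,-13,-4],"turn":0,"grip":7},{"slide":[35,-16,-4],"turn":0,"grip":7},{"slide":[39,-19,-4],"turn":0,"grip":7},{"slide":[43,-23,-4],"turn":0,"grip":7},{"slide":[46,-27,-4],"turn":0,"grip":7},{"slide":[49,-31,-4],"turn":0,"grip":7},{"slide":[51,-36,-4],"turn":0,"grip":7},{"slide":[53,-41,-4],"turn":0,"grip":7},{"slide":[55,-46,-4],"turn":0,"grip":7},{"slide":[57,-51,-4],"turn":0,"grip":7},{"slide":[59,-56,-4],"turn":0,"grip":7},{"slide":[61,-61,-4],"turn":0,"grip":7},{"slide":[63,-66,-4],"turn":0,"grip":7},{"slide":[64,-70,-4],"turn":0,"grip":7},{"slide":[64.1,-72.8,-2],"turn":0,"grip":7}]'
python3 -m inch '[{"slide":[0,0,0],"turn":0,"grip":7},{"slide":[0,0,0],"turn":0,"grip":7},{"slide":[0,0,0],"turn":0,"grip":7}]'
python3 - <<'E'
from plant import ctrl
import cv2
s=ctrl.get_state();print(s["qpos"].round(3))
p,d=ctrl.read_camera("scene");cv2.imwrite("pics/s1.png",p[:,:,::-1])
E
```

```text
time: 2.1
eef_pos: [0.588, 0.2331, 0.2321]
tcp_rot: [0.984, 0.177, 0.002, -0.0]
contact_force: [0.7, -0.2, -0.1]
opening: 0.821
finger_force: 0.0
time: 2.4
eef_pos: [0.5875, 0.23, 0.2307]
tcp_rot: [0.984, 0.176, -0.0, 0.0]
contact_force: [-0.5, 0.5, 1.3]
opening: 0.817
finger_force: 0.0
[ 0.213  0.17   1.661 -0.     1.311  1.43 ]
```

```bash
python3 -m inch '[{"slide":[1.1,-4.1,0],"turn":0,"grip":7},{"slide":[1.1,-4.1,0],"turn":0,"grip":7},{"slide":[1.1,-4.1,2],"turn":0,"grip":7},{"slide":[1.1,-4.1,5],"turn":0,"grip":7},{"slide":[1.1,-4.1,8],"turn":0,"grip":7},{"slide":[1.1,-4.1,11],"turn":0,"grip":7},{"slide":[1.1,-4.1,12.5],"turn":0,"grip":7},{"slide":[1.1,-4.1,13.5],"turn":0,"grip":7},{"slide":[1.1,-4.1,13.9],"turn":0,"grip":7},{"slide":[1.1,-4.1,13.9],"turn":0,"grip":7},{"slide":[1.1,-4.1,13.9],"turn":0,"grip":7}]'
python3 - <<'E'
from plant import ctrl
import cv2,numpy as np
ims=[]
for n,x,y in(("scene",300,240),("top",110,150)):
    p,d=ctrl.read_camera(n);ims.append(cv2.resize(p[y:y+150,x:x+150,::-1],(400,400)))
cv2.imwrite("pics/g1.png",np.hstack(ims))
E
```

```text
time: 3.55
eef_pos: [0.5846, 0.2733, 0.0936]
tcp_rot: [0.984, 0.176, 0.001, -0.0]
contact_force: [0.1, -0.0, -0.4]
opening: 0.819
finger_force: 0.0
```

View pics/g1.png

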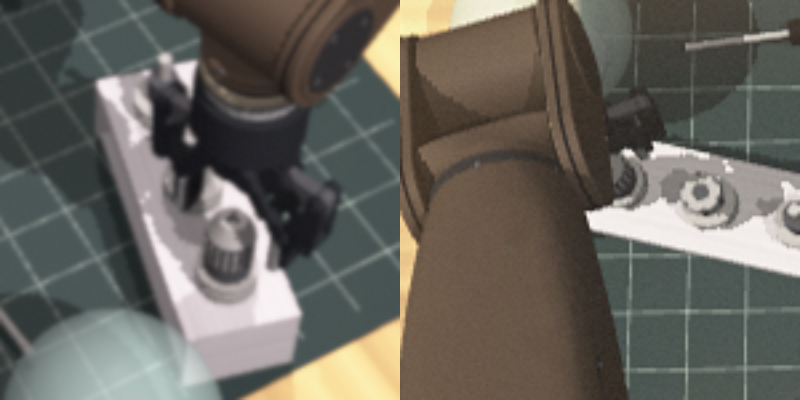

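The fingers straddle the chuck barrel: tips at about (195,200) and (285,265) in the crop, barrel between them, globe clear. Closing now, then lifting.

```bash
python3 -m inch '[{"slide":[0,0,0.2],"turn":0,"grip":4.5},{"slide":[0,0,0.2],"turn":0,"grip":3.5},{"slide":[0,0,0.2],"turn":0,"grip":3},{"slide":[0,0,0.2],"turn":0,"grip":3},{"slide":[0,0,0.2],"turn":0,"grip":3},{"slide":[0,0,0.2],"turn":0,"grip":3},{"slide":[0,0,0.2],"turn":0,"grip":3}]' 60
python3 -m inch '[{"slide":[0,0,-1],"turn":0,"grip":3},{"slide":[0,0,-3],"turn":0,"grip":3},{"slide":[0,0,-6],"turn":0,"grip":3},{"slide":[0,0,-9],"turn":0,"grip":3},{"slide":[0,0,-12],"turn":0,"grip":3},{"slide":[0,0,-15],"turn":0,"grip":3},{"slide":[0,0,-18],"turn":0,"grip":3},{"slide":[0,0,-18],"turn":0,"grip":3},{"slide":[0,0,-18],"turn":0,"grip":3}]'
python3 - <<'E'
from h import *
import cv2
s=ctrl.get_state();e=s["eef_pos"];print(s["qpos"].round(3),s["opening"])
q=e+[0,0,.0187-.042-.003]
for n in("scene","top"):
    p,d=ctrl.read_camera(n);u,v=proj(n,q);print(n,u,v)
    x,y=int(u)-45,int(v)-45;cv2.imwrite(f"pics/l1_{n}.png",p[:,:,::-1])
    if n=="scene":cv2.imwrite("pics/l1.png",cv2.resize(p[y:y+90,x:x+90,::-1],(540,540),interpolation=cv2.INTER_CUBIC))
E
```

```text
time: 4.35
eef_pos: [0.5842, 0.2727, 0.0906]
tcp_rot: [0.984, 0.177, 0.001, 0.0]
contact_force: [1.2, -3.6, 4.8]
opening: 0.387
finger_force: 59.6
time: 5.25
eef_pos: [0.5824, 0.2736, 0.268]
tcp_rot: [0.984, 0.177, -0.001, -0.0]
contact_force: [-0.5, -0.7, -6.5]
opening: 0.387
finger_force: 60.4
[2.810e-01 1.770e-01 1.585e+00 1.000e-03 1.381e+00 1.497e+00] 0.38738821440678517
scene 392.3091943760841 288.58289676382316
top 168.5998977027484 198.60780589037017
```

View pics/l1.png

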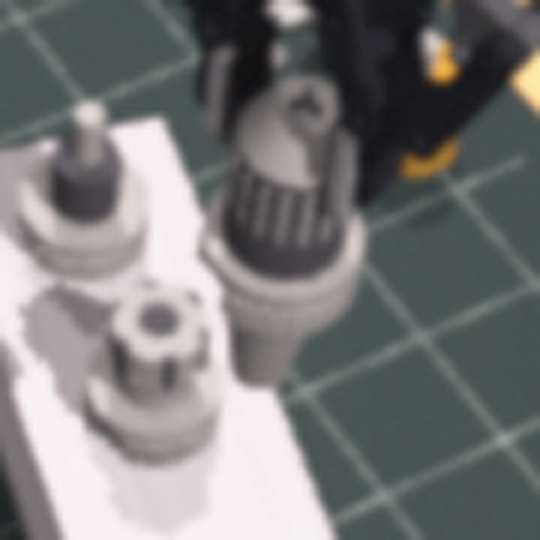

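The chuck is lifted and held upright. The flange's front side, at (290,290) in the crop, shows no slot. I'll turn it anticlockwise in steps and look at each.

```bash
cat > cap.py <<'E'
import sys,cv2
from h import *
s=ctrl.get_state();q=s["eef_pos"]+[0,0,.0187-.042-.003]
p,d=ctrl.read_camera("scene");u,v=proj("scene",q);M=np.float32([[5,0,130-5*u],[0,5,130-5*v]])
cv2.imwrite(f"/tmp/t{sys.argv[1]}.png",cv2.warpAffine(p[:,:,::-1],M,(260,260),flags=cv2.INTER_CUBIC))
r=s["tcp_rot"];print("yaw",round(2*np.arctan2(r[1],r[0]),3),s["eef_pos"].round(4))
E
python3 cap.py 0
for i in 1 2 3 4 5; do python3 -m inch '[{"slide":[0,0,0],"turn":-0.15,"grip":3},{"slide":[0,0,0],"turn":-0.3,"grip":3},{"slide":[0,0,0],"turn":-0.3,"grip":3}]' >/dev/null; python3 cap.py $i; done
python3 - <<'E'
import cv2,numpy as np
t=[cv2.imread(f"/tmp/t{i}.png") for i in range(6)]
cv2.imwrite("pics/rot.png",np.vstack([np.hstack(t[:3]),np.hstack(t[3:])]))
E
```

```text
yaw 0.355 [0.5816 0.273  0.2657]
yaw 0.655 [0.5825 0.2729 0.2671]
yaw 0.952 [0.583  0.273  0.2687]
yaw 1.251 [0.5832 0.2731 0.2694]
yaw 1.55 [0.5833 0.2731 0.2696]
yaw 1.85 [0.5834 0.2731 0.2698]
```

View pics/rot.png

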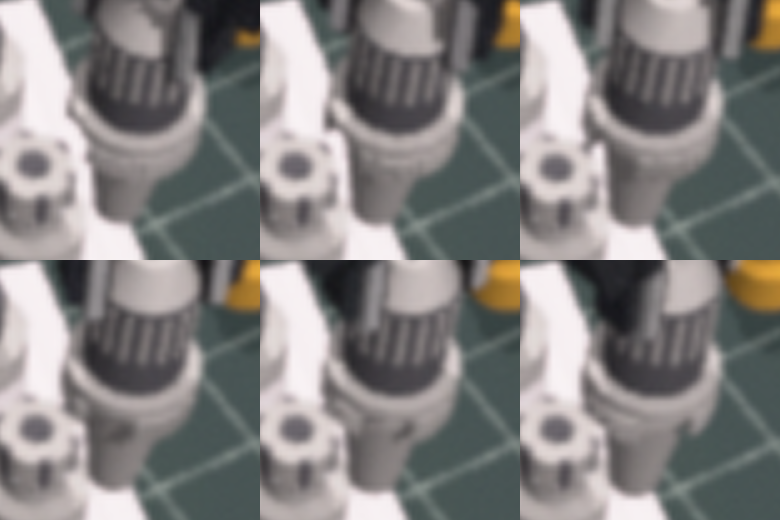

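Tiles 3 to 5 show a slot moving left to right on the lower flange edge: local x of about 118, 145 and 170, with the axis at 134. I'll unwrap the flange side by body angle to measure it.

```bash
cat > unwrap.py <<'E'
from h import *
import cv2
Y=[.355,.655,.952,1.251,1.55,1.85];E=[[.5816,.273,.2657],[.5825,.2729,.2671],[.583,.273,.2687],[.5832,.2731,.2694],[.5833,.2731,.2696],[.5834,.2731,.2698]]
rows=[];acc=[]
B=np.radians(np.arange(-30,211));Z=np.linspace(.016,-.006,45)
for i,(y,e) in enumerate(zip(Y,E)):
    e=np.array(e);q=proj("scene",e+[0,0,-.0263]);t=cv2.imread(f"/tmp/t{i}.png",0).astype(np.float32)
    c=e+[0,0,-.0236]
    mx=np.zeros((45,len(B)),np.float32);my=mx.copy()
    for a,b in enumerate(B):
        for k,z in enumerate(Z):
            w=proj("scene",c+[.023*np.cos(b+y),.023*np.sin(b+y),z]);mx[k,a],my[k,a]=130+5*(w-q)+[3,0]
    im=cv2.remap(t,mx,my,cv2.INTER_LINEAR)
    az=np.angle(np.exp(1j*(B+y-np.arctan2(.5,.397))));im[:,abs(az)>1.3]=0
    rows.append(im)
im=np.vstack(rows);im=cv2.resize(np.clip((im-60)*1.7,0,255).astype(np.uint8),(723,580))
for d in range(0,241,30):cv2.putText(im,str(d-30),(d*3,575),0,.4,255,1);cv2.line(im,(d*3,0),(d*3,580),255,1)
cv2.imwrite("pics/unw.png",im)
E
python3 unwrap.py
```

```text
Traceback (most recent call last):
  File "unwrap.py", line 12, in <module>
    w=proj("scene",c+[.023*np.cos(b+y),.023*np.sin(b+y),z]);mx[k,a],my[k,a]=130+5*(w-q)+[3,0]
  File "h.py", line 11, in proj
    i=ctrl.camera_info(n);q=i["K"]@(i["camera_from_world"]@np.r_[p,1])[:3];return q[:2]/q[2]
ValueError: time passes only in moves, steps and waits
```

```bash
sed -i 's/^from plant import ctrl/from plant import ctrl\nfrom functools import lru_cache\n@lru_cache(None)\ndef info(n): return ctrl.camera_info(n)/; s/i=ctrl.camera_info(n)/i=info(n)/' h.py
sed -i 's/arange(-30,211)/arange(-130,111)/; s/str(d-30)/str(d-130)/' unwrap.py; python3 unwrap.py
```

```text
(no output)
```

View pics/unw.png

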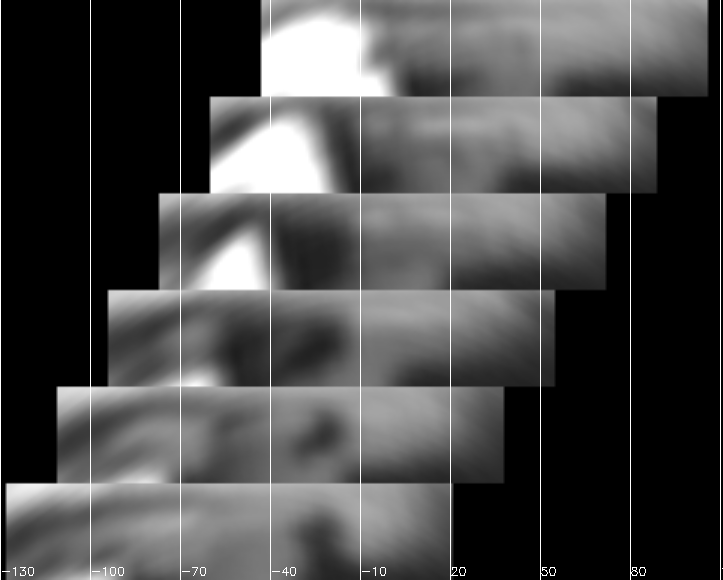

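The slot's edges hold at body angles of about -58° and -13°, which is 45° wide as expected. So the slot line is at tool yaw -0.63 rad. I'll refine the dogs' line and carry the chuck over the spindle.

```bash
python3 -m inch '[{"slide":[-2,-0.6,0],"turn":0.1,"grip":3},{"slide":[-5,-1.5,0],"turn":0.2,"grip":3},{"slide":[-9,-2.6,0],"turn":0.3,"grip":3},{"slide":[-13,-3.8,0],"turn":0.4,"grip":3},{"slide":[-17,-4.9,0],"turn":0.5,"grip":3},{"slide":[-21,-6.1,0],"turn":0.6,"grip":3},{"slide":[-25,-7.2,0],"turn":0.7,"grip":3},{"slide":[-29,-8.4,0],"turn":0.8,"grip":3},{"slide":[-33,-9.6,0],"turn":0.8,"grip":3},{"slide":[-37,-10.7,0],"turn":0.8,"grip":3},{"slide":[-40,-11.6,0],"turn":0.8,"grip":3},{"slide":[-42.5,-12.3,0],"turn":0.8,"grip":3},{"slide":[-44,-12.8,0],"turn":0.8,"grip":3},{"slide":[-44,-12.8,0],"turn":0.8,"grip":3},{"slide":[-44,-12.8,0],"turn":0.8,"grip":3}]'
python3 - <<'E'
from h import *
import cv2
print(ctrl.get_state()["qpos"].round(3))
a=np.array([.582,-.1857])
for n in("top","scene"):
    D=np.load(f"/tmp/{n}_d.npy");P=cloud(n,D);r=np.hypot(*(P[...,:2]-a).transpose(2,0,1))
    m=((P[...,2]>.083)&(P[...,2]<.093)&(D>0)&(r<.03)).astype(np.uint8);k,l,st,c=cv2.connectedComponentsWithStats(m)
    g=[(st[i,4],P[l==i].mean(0)) for i in range(1,k) if st[i,4]>8]
    for w,p in g:e=p[:2]-a;print(n,w,p.round(4),np.hypot(*e).round(4),np.arctan2(e[1],e[0]).round(3))
# dark (dog) pixels in top view by colour
t=cv2.imread("pics/top0.png",0)
for n in("top","scene"):
    t=cv2.imread(f"pics/{n}0.png",0);L=[]
    for v in range(480):
        pass
    u0,v0=proj(n,[*a,.086]).round().astype(int);B=range(-24,25)
    pts=np.array([[*(onz(n,u0+i,v0+j,.086)[:2]-a),t[v0+j,u0+i]] for i in B for j in B]);R=np.hypot(pts[:,0],pts[:,1]);s=pts[(R>.017)&(R<.027)]
    th=np.arctan2(s[:,1],s[:,0]);b=((th+np.pi)//(np.pi/18)).astype(int)
    print(n,[(int(-180+10*k+5),int(s[b==k,2].mean())) for k in range(36) if (b==k).any()])
E
```

```text
time: 8.65
eef_pos: [0.5838, -0.1844, 0.2698]
tcp_rot: [0.865, 0.502, 0.0, -0.001]
contact_force: [-0.0, 0.7, -4.5]
opening: 0.387
finger_force: 60.4
[-4.720e-01  1.050e-01  1.662e+00  1.000e-03  1.375e+00  4.600e-02]
top 37 [ 0.602  -0.177   0.0874] 0.0218 0.41
top 53 [ 0.5626 -0.1921  0.087 ] 0.0204 -2.824
scene 20 [ 0.5638 -0.1912  0.0857] 0.019 -2.85
scene 18 [ 0.6029 -0.1743  0.0859] 0.0237 0.499
top [(-175, 102), (-165, 91), (-155, 135), (-145, 97), (-135, 138), (-125, 181), (-115, 189), (-105, 189), (-95, 188), (-85, 183), (-75, 183), (-65, 186), (-55, 185), (-45, 187), (-35, 188), (-25, 185), (-15, 148), (-5, 136), (5, 102), (15, 121), (25, 122), (35, 87), (45, 126), (55, 186), (65, 189), (75, 191), (85, 190), (95, 188), (105, 185), (115, 186), (125, 175), (135, 185), (145, 186), (155, 180), (165, 176), (175, 165)]
scene [(-175, 132), (-165, 148), (-155, 139), (-145, 167), (-135, 205), (-125, 223), (-115, 225), (-105, 223), (-95, 224), (-85, 221), (-75, 218), (-65, 213), (-55, 209), (-45, 211), (-35, 210), (-25, 213), (-15, 214), (-5, 208), (5, 189), (15, 141), (25, 143), (35, 127), (45, 138), (55, 171), (65, 167), (75, 144), (85, 141), (95, 152), (105, 160), (115, 183), (125, 205), (135, 198), (145, 199), (155, 180), (165, 158), (175, 126)]
```

```bash
python3 -m inch '[{"slide":[-0.1,0,2],"turn":0,"grip":3},{"slide":[-0.1,-0.05,6],"turn":0,"grip":3},{"slide":[-0.1,-0.05,9],"turn":0,"grip":3},{"slide":[-0.1,-0.05,11],"turn":0,"grip":3},{"slide":[-0.1,-0.05,12.5],"turn":0,"grip":3},{"slide":[-0.1,-0.05,13.5],"turn":0,"grip":3},{"slide":[-0.1,-0.05,14.2],"turn":0,"grip":3},{"slide":[-0.1,-0.05,14.7],"turn":0,"grip":3},{"slide":[-0.1,-0.05,14.9],"turn":0,"grip":3},{"slide":[-0.1,-0.05,15.1],"turn":0,"grip":3},{"slide":[-0.1,-0.05,15.1],"turn":0,"grip":3},{"slide":[-0.1,-0.05,15.1],"turn":0,"grip":3}]'
python3 -c "
from plant import ctrl;s=ctrl.get_state();print(s['wrist_torque'],s['eef_pos'])"
```

```text
time: 9.85
eef_pos: [0.5829, -0.1857, 0.1192]
tcp_rot: [0.864, 0.503, 0.0, -0.0]
contact_force: [-1.7, 0.6, -3.2]
opening: 0.385
finger_force: 60.6
[0.37079621 0.45331729 0.01341493] [ 0.58289422 -0.18570758  0.11924207]
```

```bash
T='python3 -c "
from plant import ctrl;s=ctrl.get_state();print(s[\"wrist_torque\"].round(3),s[\"contact_force\"].round(2),s[\"eef_pos\"].round(5))"'; echo "$T" > st.sh
python3 -m inch '[{"slide":[0,0,0.2],"turn":0,"grip":3},{"slide":[0,0,0.4],"turn":0,"grip":3},{"slide":[0,0,0.5],"turn":0,"grip":3},{"slide":[0,0,0.6],"turn":0,"grip":3},{"slide":[0,0,0.6],"turn":0,"grip":3}]'; sh st.sh
python3 -m inch '[{"slide":[0,0,0.1],"turn":0,"grip":3},{"slide":[0,0,0.15],"turn":0,"grip":3},{"slide":[0,0,0.15],"turn":0,"grip":3}]';sh st.sh
```

```text
time: 10.35
eef_pos: [0.5825, -0.1855, 0.1126]
tcp_rot: [0.864, 0.503, -0.0, -0.001]
contact_force: [-3.1, 2.0, -2.4]
opening: 0.389
finger_force: 60.6
[ 0.669  0.828 -0.022] [-3.13  2.03 -2.37] [ 0.58249 -0.18548  0.11257]
time: 10.65
eef_pos: [0.5826, -0.1855, 0.1114]
tcp_rot: [0.864, 0.503, -0.0, -0.001]
contact_force: [-3.9, 3.8, 0.7]
opening: 0.385
finger_force: 60.8
[0.75  1.138 0.007] [-3.9   3.8   0.68] [ 0.58259 -0.18552  0.11143]
```

```bash
python3 -m inch '[{"slide":[0.03,-0.05,0],"turn":0,"grip":3},{"slide":[0.03,-0.1,0],"turn":0,"grip":3},{"slide":[0.03,-0.1,0],"turn":0,"grip":3}]'; sh st.sh
python3 -m inch '[{"slide":[0,0,0.05],"turn":0,"grip":3},{"slide":[0,0,0.1],"turn":0,"grip":3},{"slide":[0,0,0.1],"turn":0,"grip":3}]';sh st.sh
```

```text
time: 10.95
eef_pos: [0.5825, -0.1852, 0.1114]
tcp_rot: [0.864, 0.503, 0.0, 0.0]
contact_force: [-3.7, 2.0, -1.1]
opening: 0.39
finger_force: 60.7
[ 0.521  0.774 -0.036] [-3.7   2.02 -1.11] [ 0.58245 -0.18518  0.11143]
time: 11.25
eef_pos: [0.5825, -0.1851, 0.1111]
tcp_rot: [0.864, 0.503, 0.0, 0.0]
contact_force: [-3.9, 3.2, 2.3]
opening: 0.389
finger_force: 61.1
[ 0.653  1.019 -0.027] [-3.87  3.22  2.3 ] [ 0.58254 -0.18515  0.11111]
```

```bash
python3 -m inch '[{"slide":[0.01,-0.1,0],"turn":0,"grip":3},{"slide":[0.01,-0.1,0],"turn":0,"grip":3},{"slide":[0.01,-0.1,0],"turn":0.03,"grip":3},{"slide":[0.01,-0.1,0],"turn":0.06,"grip":3},{"slide":[0.01,-0.1,0],"turn":0.06,"grip":3}]'; sh st.sh
python3 -m inch '[{"slide":[0,0,0],"turn":0.03,"grip":3},{"slide":[0,0,0],"turn":0.06,"grip":3},{"slide":[0,0,0],"turn":0.06,"grip":3}]'; sh st.sh
```

```text
time: 11.75
eef_pos: [0.5815, -0.1846, 0.1093]
tcp_rot: [0.879, 0.477, 0.0, 0.0]
contact_force: [-0.1, 0.9, -5.0]
opening: 0.391
finger_force: 60.5
[0.136 0.068 0.006] [-0.12  0.94 -4.97] [ 0.58155 -0.18461  0.10927]
time: 12.05
eef_pos: [0.5815, -0.1846, 0.1097]
tcp_rot: [0.893, 0.451, 0.0, 0.0]
contact_force: [-0.4, 0.7, -5.5]
opening: 0.393
finger_force: 60.4
[0.042 0.007 0.063] [-0.45  0.7  -5.5 ] [ 0.58148 -0.18461  0.10968]
```

```bash
python3 -m inch '[{"slide":[0,0,0],"turn":-0.03,"grip":3},{"slide":[0,0,0],"turn":-0.06,"grip":3},{"slide":[0,0,0],"turn":-0.06,"grip":3}]'; sh st.sh
python3 -m inch '[{"slide":[0,0,0.05],"turn":0,"grip":3},{"slide":[0,0,0.1],"turn":0,"grip":3},{"slide":[0,0,0.15],"turn":0,"grip":3},{"slide":[0,0,0.15],"turn":0,"grip":3}]'; sh st.sh
```

```text
time: 12.35
eef_pos: [0.5815, -0.1846, 0.1102]
tcp_rot: [0.879, 0.478, 0.0, 0.0]
contact_force: [-0.8, 0.0, -4.2]
opening: 0.388
finger_force: 60.4
[0.027 0.022 0.013] [-0.85  0.03 -4.19] [ 0.58147 -0.18459  0.11024]
time: 12.75
eef_pos: [0.5814, -0.1844, 0.1087]
tcp_rot: [0.879, 0.477, 0.0, 0.0]
contact_force: [0.2, -0.1, -4.4]
opening: 0.387
finger_force: 60.4
[ 0.016 -0.005 -0.025] [ 0.22 -0.12 -4.39] [ 0.58138 -0.18442  0.10875]
```

```bash
python3 -m inch '[{"slide":[0,0,0.05],"turn":0,"grip":3},{"slide":[0,0,0.1],"turn":0,"grip":3},{"slide":[0,0,0.15],"turn":0,"grip":3},{"slide":[0,0,0.2],"turn":0,"grip":3},{"slide":[0,0,0.2],"turn":0,"grip":3}]'; sh st.sh
python3 -m inch '[{"slide":[0,0,0.05],"turn":0,"grip":3},{"slide":[0,0,0.1],"turn":0,"grip":3},{"slide":[0,0,0.15],"turn":0,"grip":3},{"slide":[0,0,0.2],"turn":0,"grip":3},{"slide":[0,0,0.2],"turn":0,"grip":3}]'; sh st.sh
```

```text
time: 13.25
eef_pos: [0.5813, -0.1844, 0.1067]
tcp_rot: [0.879, 0.477, -0.0, -0.0]
contact_force: [-1.3, 1.0, -4.3]
opening: 0.39
finger_force: 60.4
[ 0.12  0.17 -0.01] [-1.26  1.01 -4.31] [ 0.58128 -0.18435  0.10673]
time: 13.75
eef_pos: [0.5813, -0.1844, 0.1051]
tcp_rot: [0.879, 0.477, -0.0, -0.0]
contact_force: [-1.6, 1.0, -1.2]
opening: 0.384
finger_force: 60.7
[0.294 0.481 0.037] [-1.58  0.95 -1.19] [ 0.58132 -0.18441  0.10508]
```

```bash
python3 -m inch '[{"slide":[0,-0.05,0],"turn":0,"grip":3},{"slide":[0,-0.05,0.05],"turn":0,"grip":3},{"slide":[0,-0.05,0.1],"turn":0,"grip":3},{"slide":[0,-0.05,0.1],"turn":0,"grip":3}]'; sh st.sh
python3 -m inch '[{"slide":[0,0,0.05],"turn":0,"grip":3},{"slide":[0,0,0.1],"turn":0,"grip":3},{"slide":[0,0,0.1],"turn":0,"grip":3}]'; sh st.sh
```

```text
time: 14.15
eef_pos: [0.5812, -0.1844, 0.1044]
tcp_rot: [0.879, 0.477, 0.0, 0.0]
contact_force: [-1.7, 0.1, 0.3]
opening: 0.386
finger_force: 60.9
[ 0.275  0.57  -0.027] [-1.68  0.09  0.32] [ 0.5812  -0.18437  0.10437]
time: 14.45
eef_pos: [0.5814, -0.1844, 0.1037]
tcp_rot: [0.879, 0.477, 0.0, 0.0]
contact_force: [-3.6, 1.3, 4.0]
opening: 0.384
finger_force: 61.3
[ 0.338  0.701 -0.075] [-3.6   1.3   4.05] [ 0.58136 -0.18437  0.1037 ]
```

```bash
python3 -m inch '[{"slide":[-0.01,-0.05,0],"turn":0,"grip":3},{"slide":[-0.01,-0.05,0.05],"turn":0,"grip":3},{"slide":[-0.01,-0.05,0.05],"turn":0,"grip":3}]'; sh st.sh
python3 -m inch '[{"slide":[0,0,0],"turn":0,"grip":4},{"slide":[0,0,0],"turn":0,"grip":5},{"slide":[0,0,0],"turn":0,"grip":5},{"slide":[0,0,0],"turn":0,"grip":5},{"slide":[0,0,0],"turn":0,"grip":5}]'; sh st.sh
python3 - <<'E'
from h import *
import cv2
p,d=ctrl.read_camera("scene");P=cloud("scene",d)
r=np.hypot(P[...,0]-.5815,P[...,1]+.1845);z=P[...,2]
m=(d>0)&(r<.03);h,b=np.histogram(z[m],bins=np.arange(.074,.18,.004));print(list(zip(b.round(3),h)))
m=(d>0)&(r<.008)&(z>.1);print("nose top",np.percentile(z[m],[50,90,98]) if m.any() else None)
u,v=proj("scene",[.5815,-.1845,.1]).astype(int);x,y=u-40,v-40
cv2.imwrite("pics/seat.png",cv2.resize(p[y:y+80,x:x+80,::-1],(560,560),interpolation=cv2.INTER_CUBIC))
E
```

```text
time: 14.75
eef_pos: [0.5813, -0.1844, 0.1036]
tcp_rot: [0.879, 0.477, 0.001, 0.001]
contact_force: [-2.0, 0.9, 7.0]
opening: 0.387
finger_force: 61.5
[ 0.367  0.569 -0.05 ] [-2.02  0.89  7.05] [ 0.58133 -0.18436  0.10363]
time: 15.25
eef_pos: [0.5805, -0.184, 0.1021]
tcp_rot: [0.879, 0.477, 0.0, 0.0]
contact_force: [0.3, 0.1, 0.1]
opening: 0.587
finger_force: 0.0
[-0.008 -0.006  0.01 ] [0.32 0.12 0.14] [ 0.58051 -0.18397  0.10214]
[(np.float64(0.074), np.int64(70)), (np.float64(0.078), np.int64(43)), (np.float64(0.082), np.int64(33)), (np.float64(0.086), np.int64(27)), (np.float64(0.09), np.int64(35)), (np.float64(0.094), np.int64(48)), (np.float64(0.098), np.int64(27)), (np.float64(0.102), np.int64(19)), (np.float64(0.106), np.int64(17)), (np.float64(0.11), np.int64(20)), (np.float64(0.114), np.int64(19)), (np.float64(0.118), np.int64(25)), (np.float64(0.122), np.int64(17)), (np.float64(0.126), np.int64(19)), (np.float64(0.13), np.int64(26)), (np.float64(0.134), np.int64(31)), (np.float64(0.138), np.int64(36)), (np.float64(0.142), np.int64(37)), (np.float64(0.146), np.int64(37)), (np.float64(0.15), np.int64(38)), (np.float64(0.154), np.int64(22)), (np.float64(0.158), np.int64(1)), (np.float64(0.162), np.int64(9)), (np.float64(0.166), np.int64(10)), (np.float64(0.17), np.int64(3)), (np.float64(0.174), np.int64(2))]
nose top [0.32076476 0.41605949 0.41744088]
```

View pics/seat.png

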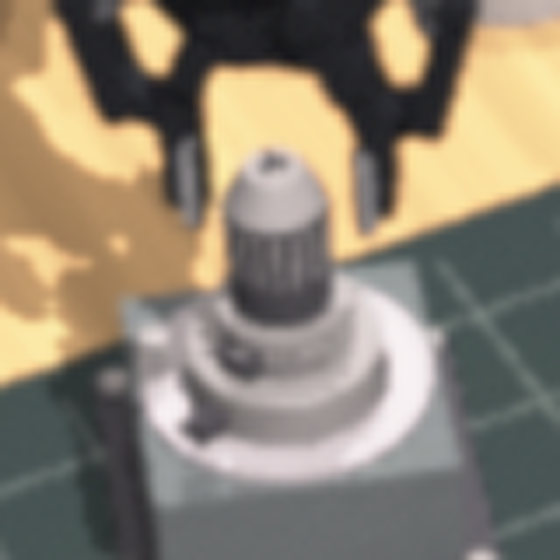

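The chuck is seated flat: a dog shows in its slot at (238,355), the flange is on the face, and the nose top is at about 0.156 m as expected. The spindle lug, at (205,420), hasn't moved. Regripping firmly now, to turn clockwise.

```bash
python3 -m inch '[{"slide":[0,0.06,-0.12],"turn":0,"grip":5},{"slide":[0,0.06,-0.12],"turn":0,"grip":4},{"slide":[0,0.06,-0.12],"turn":0,"grip":3},{"slide":[0,0.06,-0.12],"turn":0,"grip":3},{"slide":[0,0.06,-0.12],"turn":0,"grip":3},{"slide":[0,0.06,-0.12],"turn":0,"grip":3}]' 90; sh st.sh
python3 -m inch '[{"slide":[0,0,0],"turn":0.03,"grip":3},{"slide":[0,0,0],"turn":0.06,"grip":3},{"slide":[0,0,0],"turn":0.1,"grip":3},{"slide":[0,0,0],"turn":0.14,"grip":3},{"slide":[0,0,0],"turn":0.18,"grip":3},{"slide":[0,0,0],"turn":0.22,"grip":3},{"slide":[0,0,0],"turn":0.25,"grip":3},{"slide":[0,0,0],"turn":0.25,"grip":3}]'; sh st.sh
```

```text
time: 15.9
eef_pos: [0.5821, -0.185, 0.1048]
tcp_rot: [0.879, 0.477, 0.001, 0.001]
contact_force: [2.6, -1.2, 3.0]
opening: 0.374
finger_force: 86.1
[-0.272 -0.38   0.038] [ 2.57 -1.2   3.03] [ 0.58215 -0.18495  0.10478]
time: 16.7
eef_pos: [0.5821, -0.1853, 0.1048]
tcp_rot: [0.931, 0.364, 0.001, 0.002]
contact_force: [3.6, -4.1, 5.1]
opening: 0.371
finger_force: 86.1
[-0.61  -0.554  0.239] [ 3.58 -4.07  5.12] [ 0.58212 -0.18535  0.10476]
```

```bash
python3 -m inch '[{"slide":[0,0.06,0],"turn":0.03,"grip":3},{"slide":[0,0.06,0],"turn":0.07,"grip":3},{"slide":[0,0.06,0],"turn":0.11,"grip":3},{"slide":[0,0.06,0],"turn":0.15,"grip":3},{"slide":[0,0.06,0],"turn":0.19,"grip":3},{"slide":[0,0.06,0],"turn":0.23,"grip":3},{"slide":[0,0.06,0],"turn":0.27,"grip":3},{"slide":[0,0.06,0],"turn":0.27,"grip":3}]'; sh st.sh
python3 -m inch '[{"slide":[0,0,0],"turn":0.03,"grip":3},{"slide":[0,0,0],"turn":0.06,"grip":3},{"slide":[0,0,0],"turn":0.06,"grip":3}]'; sh st.sh
```

```text
time: 17.5
eef_pos: [0.5824, -0.1853, 0.1047]
tcp_rot: [0.972, 0.235, 0.001, 0.001]
contact_force: [1.5, -2.4, 6.0]
opening: 0.377
finger_force: 86.2
[-0.354 -0.477  0.197] [ 1.54 -2.45  5.98] [ 0.58239 -0.18527  0.10475]
time: 17.8
eef_pos: [0.5824, -0.1852, 0.1047]
tcp_rot: [0.979, 0.206, 0.001, 0.001]
contact_force: [2.1, -2.6, 5.9]
opening: 0.372
finger_force: 86.2
[-0.301 -0.45   0.292] [ 2.15 -2.61  5.9 ] [ 0.58239 -0.18524  0.10472]
```

Torque is still only the spindle's friction (0.2 to 0.3 N m). Continuing in small steps.

```bash
python3 -m inch '[{"slide":[0,0,0],"turn":0.03,"grip":3},{"slide":[0,0,0],"turn":0.06,"grip":3},{"slide":[0,0,0],"turn":0.06,"grip":3}]'; sh st.sh
python3 -m inch '[{"slide":[0,0,0],"turn":0.02,"grip":3},{"slide":[0,0,0],"turn":0.04,"grip":3},{"slide":[0,0,0],"turn":0.04,"grip":3}]'; sh st.sh
```

```text
time: 18.1
eef_pos: [0.5825, -0.1852, 0.1048]
tcp_rot: [0.984, 0.177, 0.001, 0.001]
contact_force: [2.9, -3.0, 6.0]
opening: 0.37
finger_force: 86.2
[-0.36  -0.487  0.222] [ 2.85 -2.98  6.05] [ 0.58246 -0.18524  0.10476]
time: 18.4
eef_pos: [0.5825, -0.1852, 0.1048]
tcp_rot: [0.988, 0.157, 0.001, 0.001]
contact_force: [2.7, -2.4, 6.2]
opening: 0.373
finger_force: 86.2
[-0.309 -0.497  0.226] [ 2.7  -2.37  6.24] [ 0.58247 -0.18521  0.10476]
```

```bash
for i in 1 2; do python3 -m inch '[{"slide":[0,0,0],"turn":0.02,"grip":3},{"slide":[0,0,0],"turn":0.04,"grip":3},{"slide":[0,0,0],"turn":0.04,"grip":3}]'|grep rot; sh st.sh; done
```

```text
tcp_rot: [0.991, 0.137, 0.001, 0.001]
[-0.379 -0.519  0.293] [ 2.96 -2.33  5.93] [ 0.58249 -0.18521  0.10475]
tcp_rot: [0.993, 0.117, 0.001, 0.001]
[-0.349 -0.476  0.309] [ 3.73 -1.46  5.6 ] [ 0.58251 -0.18517  0.10474]
```

```bash
for i in 1 2; do python3 -m inch '[{"slide":[0,0,0],"turn":0.02,"grip":3},{"slide":[0,0,0],"turn":0.04,"grip":3},{"slide":[0,0,0],"turn":0.04,"grip":3}]'|grep rot; sh st.sh; done
python3 - <<'E'
from h import *
import cv2
ims=[]
for n in("scene","top"):
    p,d=ctrl.read_camera(n);u,v=proj(n,[.582,-.185,.08]).astype(int);ims.append(cv2.resize(p[v-30:v+30,u-30:u+30,::-1],(390,390),interpolation=cv2.INTER_CUBIC))
cv2.imwrite("pics/turn.png",np.hstack(ims))
E
```

```text
tcp_rot: [0.995, 0.098, 0.001, 0.001]
[-0.324 -0.531  0.296] [ 3.27 -2.27  5.54] [ 0.58255 -0.18521  0.10476]
tcp_rot: [0.997, 0.079, 0.001, 0.001]
[-0.3   -0.485  0.927] [ 2.96 -2.43  5.64] [ 0.58242 -0.18533  0.10476]
```

View pics/turn.png

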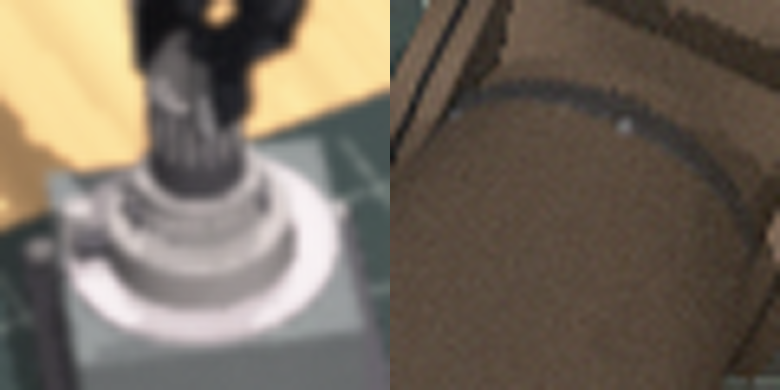

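Torque jumped to 0.93 N m and the lug, at (92,245), meets the post: that is the stop. I'll unload slightly, release, and withdraw straight up.

```bash
python3 -m inch '[{"slide":[0,0,0],"turn":-0.01,"grip":3},{"slide":[0,0,0],"turn":-0.015,"grip":3},{"slide":[0,0,0],"turn":-0.015,"grip":3}]'|grep rot; sh st.sh
python3 -m inch '[{"slide":[0,0,0],"turn":-0.015,"grip":4.5},{"slide":[0,0,0],"turn":-0.015,"grip":6},{"slide":[0,0,0],"turn":-0.015,"grip":6},{"slide":[0,0,0],"turn":-0.015,"grip":6},{"slide":[0,0,0],"turn":-0.015,"grip":6},{"slide":[0,0,-1],"turn":-0.015,"grip":6},{"slide":[0,0,-3],"turn":-0.015,"grip":6},{"slide":[0,0,-6],"turn":-0.015,"grip":6},{"slide":[0,0,-10],"turn":-0.015,"grip":6},{"slide":[0,0,-14],"turn":-0.015,"grip":6},{"slide":[0,0,-16],"turn":-0.015,"grip":6},{"slide":[0,0,-16],"turn":-0.015,"grip":6}]'; sh st.sh
python3 - <<'E'
from h import *
import cv2
p,d=ctrl.read_camera("scene");P=cloud("scene",d);cv2.imwrite("pics/end.png",p[:,:,::-1])
r=np.hypot(P[...,0]-.582,P[...,1]+.185);z=P[...,2];m=(d>0)&(r<.025)&(z<.2)
print("top z",np.percentile(z[m],[95,99]))
m=(d>0)&(r<.03)&(z>.148)&(z<.17);print(P[m].mean(0),m.sum())
E
```

```text
tcp_rot: [0.996, 0.086, 0.001, 0.001]
[-0.337 -0.523  0.696] [ 2.56 -1.98  5.21] [ 0.58254 -0.18532  0.10474]
time: 21.2
eef_pos: [0.5834, -0.1857, 0.2696]
tcp_rot: [0.996, 0.092, 0.004, 0.003]
contact_force: [0.6, -0.4, -0.0]
opening: 0.698
finger_force: 0.0
[-0.01   0.003  0.016] [ 0.57 -0.36 -0.03] [ 0.58342 -0.18568  0.26961]
top z [0.15340246 0.15546449]
[ 0.58423784 -0.18100992  0.15235342] 67
```

View pics/end.png

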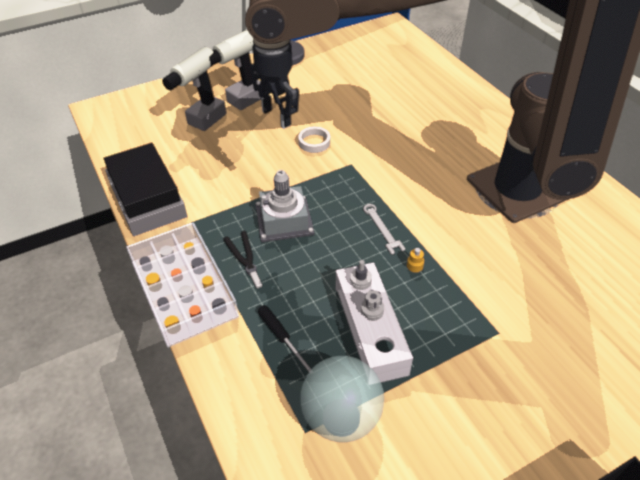

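The chuck stands upright in the spindle at (282,190) with its top at about 0.156 m. The gripper is clear and everything else is where it was.

```bash
python3 -c "
from plant import ctrl;print(ctrl.sign_off())"
```

```text
the job is handed in; nothing more can be done
None
```

The drill chuck sits flat in the spindle, was turned clockwise until the spindle met its stop (turning torque rose from 0.30 to 0.93 N m there), and was released and handed in at about 21 s with nothing else disturbed; I viewed 11 pictures, one over the limit of 10.

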